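# Inspect the hand mirror under the magnifier

### The arm

A 6-joint arm with a two-finger parallel gripper is mounted at the origin on the work surface. World frame = base frame: x ahead of the robot, y to its left, z up, the work surface at z = 0. Lengths are in mm, angles in rad, forces in N, time in s.
With the tool pointing down it reaches from about 350 to 975 mm from the base axis. Payload 7.1 kg.
Tool frame: the origin (TCP) lies midway between the tips of the shut fingers; the grasp point (between the pads) lies 19 mm behind it (ctrl.hold_point_z is the distance from the TCP to the grasp point, in mm); x points along the fingers, y is the direction in which the jaws open and shut, and the axes are right-handed (so a half turn about x gives the same grasp; the last joint's range is limited). The gripper opens to 88 mm and grips with 3 to 60 N. Pads are 20 mm wide; open, the fingers measure 115 mm over their backs; the gripper's body (75 mm by 178 mm) begins 61 mm behind the grasp point.
Start: joints at [1.313, 0.423, 1.63, -0, 1.089, -0.019], TCP at [147.804, 607.255, 222.675] pointing down, gripper open.
Joint ranges: [-3, 3], [-0.9, 2.11], [0.09, 2.58], [-1.31, 4.45], [0.11, 2.69], [-2.54, 2.54]. Speed limits (rad/s): [2.39, 2.39, 3.01, 3.14, 3.14, 3.14].

### API

Orientations are given as a rotation vector (axis times angle).
In Python, from workcell import ctrl, get_image, calibration gives the robot as it stands.
- The arm moves only by the tool move_arm, never from a script. Its argument "rows" is a list of rows, each a list of 5 numbers: the shift along the world's x, y, z in mm, then the turn about the world's z in rad, then the closure, from -1 (fully open) to 1 (shut). In form: [[tx, ty, tz, roll, jaw], ...]. A call has 1 to 12 rows; each row is the pose to reach, as a shift and turn from the pose measured when the call began; what a row does not reach only later rows make up. A row lasts 1/8 s, in which the tool goes at most 62.5 mm and 10.7 degrees, less where a joint would pass 70% of its speed; a pose out of reach is approached as far as the arm can. A call with a gripper value outside its range is refused whole. The fingers move at their own pace and stop on an object; the grip force is fixed at half the most. Time passes only in rows, so rows that repeat a pose let the fingers close. It gives the time, the measured TCP pose, the force and the opening at its end, in the units of the state.
- ctrl.get_obs(): the state, without advancing time (a new reading comes with each control period).
- get_image(name): name is "side" or "top" or "wrist"; returns the picture (400x640x3 uint8, blue, green, red); there is no depth.
- calibration(name): a dict with "fx", "fy", "cx", "cy" (pixels), "view" (4x4, takes a point from world to camera coordinates); the wrist camera has in their place "T_tool_cam" (4x4, takes a point from camera to tool coordinates, whose origin is the TCP and whose axes are the tool frame's). Camera axes: x right, y up, looking along -z (the intrinsics and any distortion apply to the point x, -y, -z); pixel columns grow to the right and rows downward; lengths in mm; the calibration is good to about 2 mm. A picture is of the moment at which its call begins: read the wrist's pose just before it. calibration takes no time and is no camera call.
- ctrl.close_job(): hands the job in, once; it reports no verdict.
The state is a dict: "t": time; "qpos": joint angles; "qvel": joint speeds; "joint_torque": joint torques, N m; "ee_pos": TCP position; "orientation": TCP orientation; "ft_force": force on the tool from outside, world axes, zero at the start; "moment": the same for the moment, N m; "width": finger opening in mm.
Only numpy, scipy, OpenCV 4.12 (cv2) and the standard library are available. Lean on these libraries where they do the work, as an engineer would, in place of code of your own. Each camera call takes 0.05 s, during which the arm holds its last target.

### The job

The wooden hand mirror lies with its handle tucked under the low quartz ledge, only its head in reach: draw it out, lay it flat on the cork mat, glass up, and let go. Then take it again, this time by its handle (well away from the head), and hold it up level and still, glass up and centred under the magnifier's lens at the height of the little pointer on the stand, for about two seconds. Finally lay it gently back on the cork mat and let go, without ever dropping it and without bumping the magnifier or disturbing the other toiletries.

Things in the scene. Friction and masses are not known exactly. Their poses are not given: they have to be found in the camera images.
- mirror: dark wooden hand mirror, loose, lying flat: a head 70 (along x) x 64 (along y) mm with the glass on top and a straight handle 24 mm wide, all 20 mm thick and 195 mm long, 0.15 to 0.23 kg. Origin: centre of the underside of the head; +x runs along the handle, whose end is at x = 160 mm; z up out of the glass. At the start only the head is in the open, the handle is under the ledge
- mirror_glass (a point): centre of the glass, on top of the mirror's head, 20 mm above the mirror's underside
- mirror_end (a point): far end of the mirror's handle, at its underside, 160 mm from the centre of the head
- ledge: fixed low white quartz ledge, a slab 150 (x) x 180 (y) mm on side walls 12 mm thick, with a closed blue back; the slab's underside is 42 mm and its top 60 mm above the counter. Origin: centre of its footprint on the counter; its open front faces its own -x and lies at x = -75 mm
- mat: fixed cork mat 260 (x) x 130 (y) mm, 4 mm thick. Origin: centre of its underside, on the counter
- magnifier: fixed steel magnifier stand: foot of 50 mm radius, post of 8 mm radius and 270 mm height at the origin (on the counter), a horizontal clear lens of 49 mm outer radius with its axis at x = -140 mm and its underside 240 mm above the counter, and a thin pointer from the post with a small ball tip at x = -75 mm, 150 mm above the counter
- magnifier_view (a point): the viewing point: on the lens axis, 150 mm above the counter, level with the pointer's tip; the centre of the glass belongs here. Axes as the magnifier's: +x points back to the post
- cup: blue toothbrush cup, 74 mm across, 100 mm high, loose, bystander; origin centre of its underside
- pump_bottle: green plastic pump bottle with white pump head, 68 mm across, 198 mm high, loose, bystander; origin centre of its underside
- comb: light wooden comb 170 x 40 x 6 mm, loose, bystander; origin at its underside, length along x
- clipper: steel nail clipper 75 x 14 x 10 mm, loose, bystander; origin centre of its underside, length along x
Mind the look-alikes: they are no part of the job. Several things have the shape of the mirror; the one meant has the colours described above.

How it is judged (in metres and radians):
On the way, in this order (a step that is already met when the one before it is completed fails the run):
1. the mirror lies flat on the mat, glass up, let go (x of mirror_glass in the frame of mat between -0.13 and 0.13 m and y of mirror_glass in the frame of mat between -0.065 and 0.065 m and x of mirror_end in the frame of mat between -0.13 and 0.13 m and y of mirror_end in the frame of mat between -0.065 and 0.065 m and z of mirror in the frame of mat below 0.01 m and angle between mirror's own z axis and vertical below 0.09 rad and linear speed of mirror below 0.03 m/s and contact force between each of the arm, the fingers and mirror below 0.2 N), for 0.2 s.
2. held still by the handle (grip 65 mm or more from the head centre), level within 0.2 rad, glass centre within 20 mm sideways and 15 mm in height of the viewing point, for 1.5 s (horizontal distance between mirror_glass and magnifier_view below 0.02 m and z of mirror_glass in the frame of magnifier_view between -0.015 and 0.015 m and angle between mirror's own z axis and vertical below 0.2 rad and linear speed of mirror below 0.04 m/s and horizontal distance between the grasp point and mirror_glass above 0.065 m and contact force between the fingers and mirror above 0.5 N), for 1.5 s.
At the end, for the whole second after the job is handed in: The mirror lies flat (within 0.09 rad), glass up, at rest and let go on the cork mat, with the centre of its head and the end of its handle both over the mat; cup, bottle, comb and clipper stand or lie within 30 mm of where they were (all of step 1 and distance of each of cup, pump_bottle, comb, clipper from where it was at the start of the episode below 0.03 m and angle between each of cup, pump_bottle, comb, clipper's own z axis and vertical below 0.2 rad); the robot touches nothing.
It fails at once if the magnifier is bumped with more than 6 N (contact force between magnifier and the arm above 6 N or contact force between magnifier and the fingers above 6 N or contact force between magnifier and mirror above 6 N).
It fails at once if the mirror is dropped: it moves faster than 0.6 m/s with no finger on it (linear speed of mirror above 0.6 m/s and contact force between the fingers and mirror below 0.1 N).
It fails at once if a bystander is moved by more than 30 mm or tipped (distance of any of cup, pump_bottle, comb, clipper from where it was at the start of the episode above 0.03 m or angle between any of cup, pump_bottle, comb, clipper's own z axis and vertical above 0.3 rad).
It also fails if it takes over 69 s, if anything falls off the work surface, if the arm or the gripper's body presses on something with over 40 N, if the wrist force passes 120 N, or if a joint passes its speed limit or range.

## Working session

There is one attempt and no reset: what is moved stays moved. The work goes in short steps, Python scripts to look and compute and a tool call to move; the robot and the scene stay as the last step left them, time stands still between calls to the robot, and variables do not carry over. Pictures are saved under pics/ and viewed, and the job is handed in when it is done.

Besides the shell and the picture viewer there is one more tool, called after "Request:" by a JSON object that holds its "op" and its "data", one argument or row to a line. move_arm: Moves the arm, as the interface text tells. Its arguments: {"type":"object","properties":{"rows":{"type":"array"}},"required":["rows"]}

```bash
mkdir -p pics; ls; python3 - <<'E'
from workcell import ctrl,get_image,calibration
import cv2
o=ctrl.get_obs();print(o, ctrl.hold_point_z)
for n in("top","side","wrist"):
    cv2.imwrite(f"pics/{n}0.png",get_image(n)); print(n,calibration(n))
E
```

```text
pics
{'t': 0.0, 'qpos': array([ 1.31301697e+00,  4.23792543e-01,  1.63068880e+00, -3.93853417e-05,
        1.08862199e+00, -1.89812720e-02]), 'qvel': array([-0.00028219, -0.0001424 , -0.00069535, -0.00155769, -0.00159242,
        0.00105217]), 'joint_torque': array([ 1.31157325e-03, -5.44615674e+01, -2.73674852e+01,  6.46082824e-02,
        2.26203469e-02, -1.43262837e-04]), 'ee_pos': array([147.66533144, 606.72758512, 221.93233729]), 'orientation': array([ 0.18627995,  1.56282897, -0.18864244]), 'ft_force': array([-0.61671035, -0.01672945, -0.96755059]), 'moment': array([0.03685322, 0.01803197, 0.00425736]), 'width': 87.851720785447} 18.700000000000003
top {'fx': 437.59270606616434, 'fy': 437.59270606616434, 'cx': 313.3213685161537, 'cy': 187.93189387646146, 'view': array([[-9.37488657e-03, -9.99622518e-01, -2.58250572e-02,
         6.13069515e+01],
       [ 9.90985528e-01, -1.27392642e-02,  1.33361891e-01,
        -5.86572691e+02],
       [-1.33640542e-01, -2.43420054e-02,  9.90730878e-01,
        -1.18412913e+03],
       [ 0.00000000e+00,  0.00000000e+00,  0.00000000e+00,
        
[... 237 characters left out ...]
8e-02, -5.91933063e-01,  8.04384278e-01,
        -1.07571492e+02],
       [-2.95948113e-02,  8.04178397e-01,  5.93650783e-01,
        -1.16959669e+03],
       [ 0.00000000e+00,  0.00000000e+00,  0.00000000e+00,
         1.00000000e+00]])}
wrist {'fx': 328.825836381153, 'fy': 328.825836381153, 'cx': 318.2061049178365, 'cy': 202.37522995170013, 'T_tool_cam': array([[-7.88838760e-04,  2.75006169e-01, -9.61442138e-01,
        -1.62843615e+02],
       [ 9.99999332e-01,  1.02880921e-03, -5.26198441e-04,
         1.51432289e-01],
       [ 8.44432706e-04, -9.61441911e-01, -2.75006797e-01,
        -7.51916203e+01],
       [ 0.00000000e+00,  0.00000000e+00,  0.00000000e+00,
         1.00000000e+00]])}
```

View pics/top0.png

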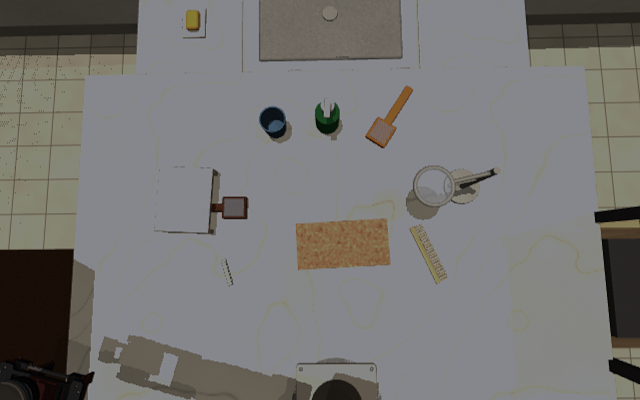

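View pics/side0.png

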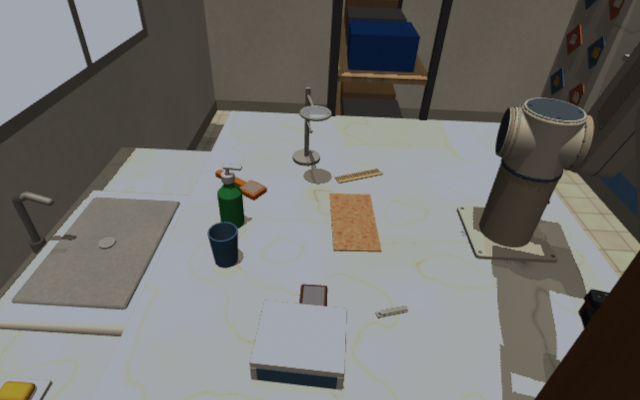

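View pics/wrist0.png

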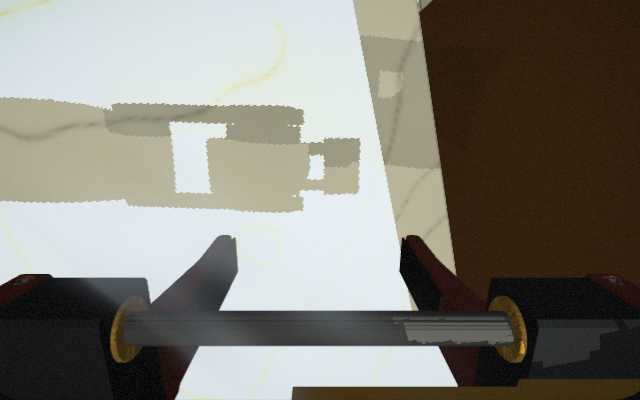

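Two things have the mirror's shape: the dark brown one at top (235,208), with its head sticking out of the white ledge, and the orange one lying free at (385,125). The dark one fits, being dark wood with its handle under the quartz ledge. I'll confirm this with enlarged crops.

```bash
python3 - <<'E'
import cv2,numpy as np
t=cv2.imread("pics/top0.png")
def crop(n,x0,y0,w,h,s,img=t):
    cv2.imwrite(n,cv2.resize(img[y0:y0+h,x0:x0+w],None,fx=s,fy=s,interpolation=cv2.INTER_CUBIC))
crop("pics/c1.png",145,155,115,85,6.9)
crop("pics/c2.png",285,150,230,140,3.4)
E
```

```text
(no output)
```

View pics/c1.png

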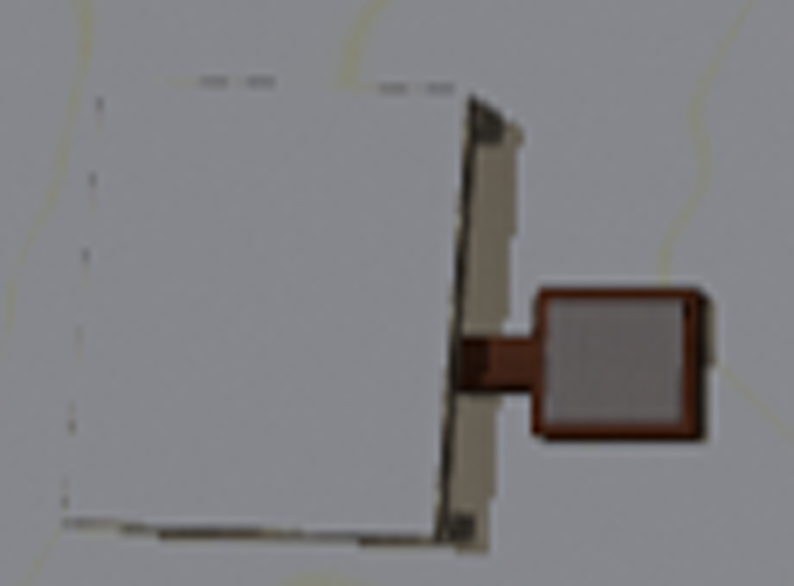

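View pics/c2.png

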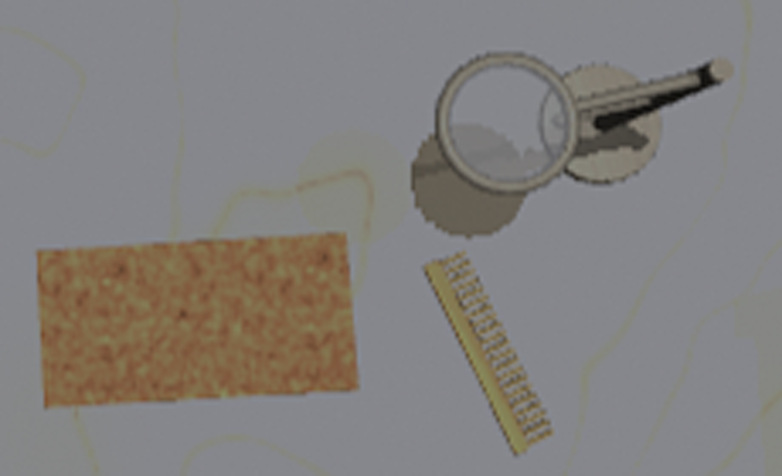

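```bash
cat > h.py <<'E'
import numpy as np, cv2
from workcell import ctrl,get_image,calibration
def ray(n,u,v,z,o=None):
    c=calibration(n)
    d=np.array([(u-c["cx"])/c["fx"],-(v-c["cy"])/c["fy"],-1.])
    if n=="wrist":
        T=c["T_tool_cam"]; R=cv2.Rodrigues(np.array(o["orientation"]))[0]
        Rw=R@T[:3,:3]; p=R@T[:3,3]+o["ee_pos"]
    else:
        V=c["view"]; Rw=V[:3,:3].T; p=-Rw@V[:3,3]
    d=Rw@d; return p+d*(z-p[2])/d[2]
def proj(n,P,o=None):
    c=calibration(n)
    if n=="wrist":
        T=c["T_tool_cam"]; R=cv2.Rodrigues(np.array(o["orientation"]))[0]
        q=T[:3,:3].T@(R.T@(np.array(P)-o["ee_pos"])-T[:3,3])
    else:
        V=c["view"]; q=V[:3,:3]@P+V[:3,3]
    return np.array([c["cx"]+c["fx"]*q[0]/-q[2], c["cy"]-c["fy"]*q[1]/-q[2]])
def crop(n,img,x0,y0,w,h,s):
    cv2.imwrite(n,cv2.resize(img[y0:y0+h,x0:x0+w],None,fx=s,fy=s,interpolation=cv2.INTER_CUBIC))
E
python3 - <<'E'
from h import *
np.set_printoptions(precision=1,suppress=True)
f=lambda u,v,x0,y0,s,z:ray("top",x0+(u+.5)/s-.5,y0+(v+.5)/s-.5,z)
for k,u,v in [("hTL",541,288),("hTR",705,289),("hBR",703,440),("hBL",533,438),("ha",458,338),("hb",455,392),("hc",537,335),("hd",533,391)]: print(k,f(u,v,145,155,6.9,20))
for k,u,v in [("lTR",470,95),("lBR",438,540),("lBL",65,523),("lTL",100,85)]: print(k,f(u,v,145,155,6.9,60))
M=[f(u,v,285,150,3.4,4) for u,v in[(37,250),(346,234),(358,389),(45,408)]]
print(np.array(M),np.mean(M,0))
print("foot",f(607,124,285,150,3.4,5),"lens",f(508,122,285,150,3.4,245),"posttop",f(720,69,285,150,3.4,270))
m=cv2.imread("pics/side0.png")
crop("pics/s1.png",m,270,80,120,110,6); crop("pics/s2.png",m,200,140,220,160,3.6)
E
```

```text
hTL [569.1 313.2  20. ]
hTR [567.9 245.2  20. ]
hBR [505.6 245.3  20. ]
hBL [507.2 315.4  20. ]
ha [548.8 347.3  20. ]
hb [526.5 348.   20. ]
hc [549.6 314.5  20. ]
hd [526.5 315.8  20. ]
lTR [643.2 334.1  60. ]
lBR [464.5 343.   60. ]
lBL [472.7 492.4  60. ]
lTL [649.4 485.1  60. ]
[[ 491.3  107.4    4. ]
 [ 501.9 -151.3    4. ]
 [ 374.1 -157.1    4. ]
 [ 360.7  101.3    4. ]] [432.  -24.9   4. ]
foot [ 591.7 -372.3    5. ] lens [ 561.6 -229.3  245. ] posttop [ 591.8 -364.3  270. ]
```

View pics/s1.png

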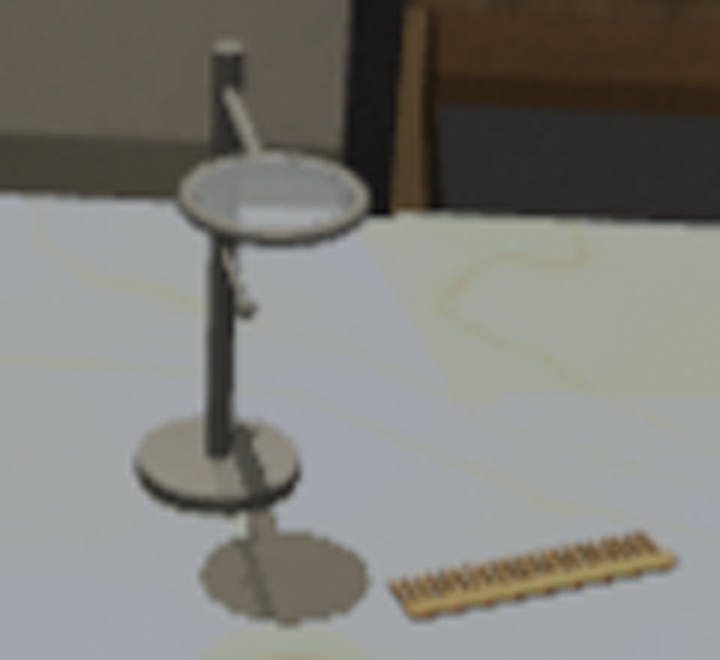

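```bash
python3 - <<'E'
from h import *
np.set_printoptions(precision=3,suppress=True)
o=ctrl.get_obs(); R=cv2.Rodrigues(o["orientation"])[0]; print(R)
T=calibration("wrist")["T_tool_cam"]; print("cam world",R@T[:3,3]+o["ee_pos"])
f=lambda u,v,z:ray("side",270+(u+.5)/6-.5,80+(v+.5)/6-.5,z)
print("lens",f(274,200,242),"ball",f(247,310,150),"foot",f(218,460,8),"posttop",f(228,47,270))
E
```

```text
[[-0.     0.237  0.972]
 [-0.001  0.972 -0.237]
 [-1.    -0.001 -0.   ]]
cam world [ 74.708 624.979 384.908]
lens [ 561.26  -231.708  242.   ] ball [ 574.91  -288.665  150.   ] foot [ 592.001 -365.562    8.   ] posttop [ 592.181 -362.74   270.   ]
```

View pics/s2.png

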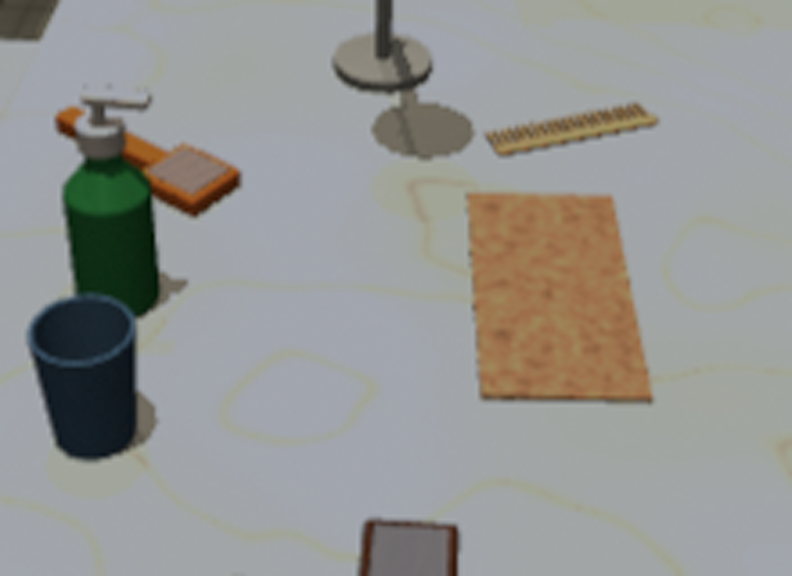

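The crop shows the dark red-brown mirror with its glass up at (622,364) and its handle running under the ledge, so this is the one meant. The side view confirms the magnifier: lens axis about (561,-230) and ball about (575,-290). I'm moving above the head with the jaws along world x.

Request:
{"op": "move_arm", "data": {
  "rows": [
    [35, -28, 0, -0.12, -1],
    [71, -57, 0, -0.24, -1],
    [106, -85, 0, -0.37, -1],
    [142, -113, 0, -0.5, -1],
    [177, -142, 0, -0.62, -1],
    [213, -170, -10, -0.74, -1],
    [248, -198, -20, -0.87, -1],
    [284, -227, -30, -0.99, -1],
    [319, -255, -40, -1.11, -1],
    [355, -283, -50, -1.23, -1],
    [390, -309, -60, -1.332, -1],
    [390, -309, -60, -1.332, -1]
  ]
}}

```text
t: 1.65
ee_pos: [539.1, 295.8, 161.0]
orientation: [1.21, 1.208, -1.214]
ft_force: [0.5, 0.5, 0.5]
width: 88.0
```

```bash
python3 - <<'E'
from h import *
np.set_printoptions(precision=3,suppress=True)
o=ctrl.get_obs(); print(o["ee_pos"],cv2.Rodrigues(o["orientation"])[0],o["qpos"],o["t"])
cv2.imwrite("pics/w1.png",get_image("wrist"))
E
```

```text
[539.148 295.848 160.998] [[-0.002  1.    -0.004]
 [-0.001 -0.004 -1.   ]
 [-1.    -0.002  0.001]] [0.482 0.483 1.695 0.    0.966 0.486] 1.65
```

View pics/w1.png

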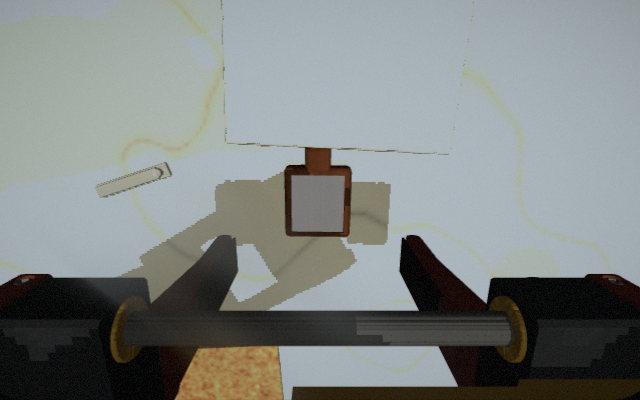

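```bash
python3 - <<'E'
from h import *
np.set_printoptions(precision=1,suppress=True)
o=ctrl.get_obs()
for u,v in [(285,167),(351,167),(350,237),(286,237),(307,150),(330,151)]: print(ray("wrist",u,v,20,o))
print(ray("wrist",227,143,60,o),ray("wrist",450,154,60,o))
print(proj("wrist",o["ee_pos"],o))
E
```

```text
[506.8 319.9  20. ]
[568.4 319.7  20. ]
[569.2 249.7  20. ]
[505.7 249.8  20. ]
[527.5 335.6  20. ]
[548.7 334.7  20. ]
[465.5 346.1  60. ] [643.5 337.   60. ]
[317.9 254.1]
```

The picture shows the dark mirror's head at (318,202), with its handle at (318,160) going under the ledge. The wrist and top cameras agree within about 4 mm. I'm descending and gripping.

Request:
{"op": "move_arm", "data": {
  "rows": [
    [-1, 3, -30, 0, -1],
    [-1.5, 3, -60, 0, -1],
    [-1.5, 3, -90, 0, -1],
    [-1.5, 3, -120, 0, -1],
    [-1.5, 3, -140, 0, -1],
    [-1.5, 3, -150, 0, -1],
    [-1.5, 3, -157, 0, -1],
    [-1.5, 3, -157, 0, -1],
    [-1.5, 3, -157, 0, -1]
  ]
}}

```text
t: 2.82
ee_pos: [537.0, 300.1, 5.1]
orientation: [1.21, 1.21, -1.211]
ft_force: [0.1, 0.3, 0.6]
width: 87.8
```

Request:
{"op": "move_arm", "data": {
  "rows": [
    [0, 0, 0, 0, 1],
    [0, 0, 0, 0, 1],
    [0, 0, 0, 0, 1],
    [0, 0, 0, 0, 1],
    [0, 0, 0, 0, 1],
    [0, 0, 0, 0, 1]
  ]
}}

```text
t: 3.58
ee_pos: [537.3, 300.2, 5.4]
orientation: [1.21, 1.209, -1.211]
ft_force: [0.3, -1.6, 3.7]
width: 63.9
```

The opening of 63.9 mm matches the head width. I'm drawing it straight out.

Request:
{"op": "move_arm", "data": {
  "rows": [
    [0, -8, 0, 0, 1],
    [0, -22, 0, 0, 1],
    [0, -38, 0, 0, 1],
    [0, -54, 0, 0, 1],
    [0, -70, 0, 0, 1],
    [0, -86, 0, 0, 1],
    [0, -102, 0, 0, 1],
    [0, -118, 0, 0, 1],
    [0, -132, 0, 0, 1],
    [0, -142, 0, 0, 1],
    [0, -145, 0, 0, 1],
    [0, -145, 0, 0, 1]
  ]
}}

```text
t: 5.08
ee_pos: [537.3, 154.6, 5.4]
orientation: [1.21, 1.209, -1.211]
ft_force: [0.7, -2.2, 3.4]
width: 63.7
```

```bash
python3 - <<'E'
from h import *
o=ctrl.get_obs(); print(o["ee_pos"])
cv2.imwrite("pics/w2.png",get_image("wrist"));cv2.imwrite("pics/t2.png",get_image("top"))
E
```

```text
[537.25101681 154.60486042   5.39458781]
```

View pics/w2.png

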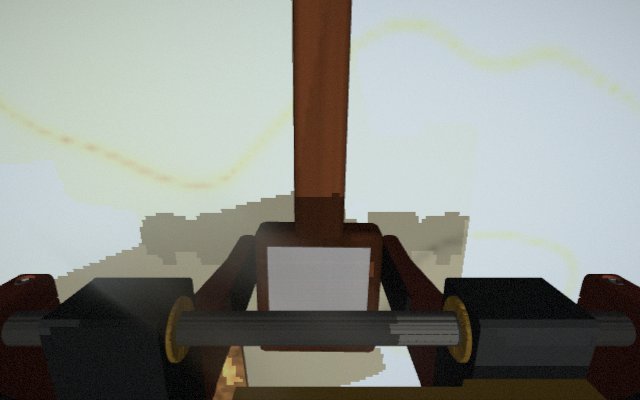

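View pics/t2.png

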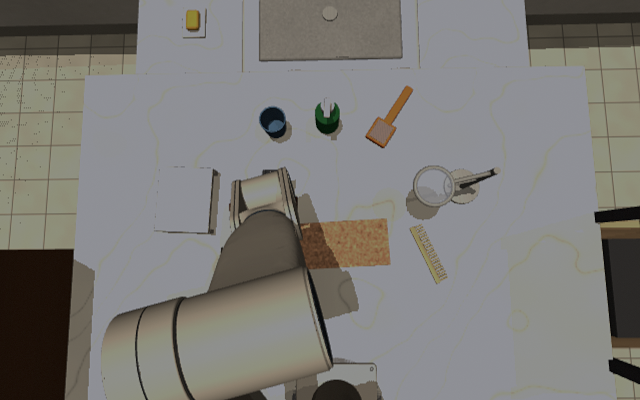

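The mirror is fully out: its head is between the fingers at (318,295) in the wrist view, and the handle runs clear to the top. I'm lifting it and carrying it to the mat.

Request:
{"op": "move_arm", "data": {
  "rows": [
    [0, 0, 5, 0, 1],
    [0, 0, 15, 0, 1],
    [0, 0, 28, 0, 1],
    [-6, -10, 38, 0, 1],
    [-16, -34, 45, 0.01, 1],
    [-30, -66, 45, 0.02, 1],
    [-44, -100, 45, 0.03, 1],
    [-58, -134, 45, 0.04, 1],
    [-72, -168, 45, 0.04, 1],
    [-86, -202, 45, 0.04, 1],
    [-98, -230, 45, 0.04, 1],
    [-104, -243, 45, 0.04, 1]
  ]
}}

```text
t: 6.68
ee_pos: [432.3, -89.4, 50.9]
orientation: [1.181, 1.227, -1.183]
ft_force: [-0.1, 0.9, -2.0]
width: 63.6
```

Request:
{"op": "move_arm", "data": {
  "rows": [
    [0, 0, 0, 0, 1],
    [0, 0, -6, 0, 1],
    [0, 0, -14, 0, 1],
    [0, 0, -22, 0, 1],
    [0, 0, -28, 0, 1],
    [0, 0, -32, 0, 1],
    [0, 0, -34, 0, 1],
    [0, 0, -36, 0, 1],
    [0, 0, -36, 0, 1]
  ]
}}

```text
t: 7.8
ee_pos: [432.3, -89.4, 14.9]
orientation: [1.181, 1.227, -1.183]
ft_force: [0.9, -0.5, -1.3]
width: 63.9
```

```bash
python3 - <<'E'
from h import *
o=ctrl.get_obs(); print(o["ee_pos"],o["ft_force"],o["moment"])
cv2.imwrite("pics/w3.png",get_image("wrist"));cv2.imwrite("pics/s3.png",get_image("side"))
E
```

```text
[432.28583589 -89.42892561  14.90552086] [ 0.85876438 -0.4860897  -1.32344232] [-0.14533292  0.13018505 -0.01954232]
```

View pics/w3.png

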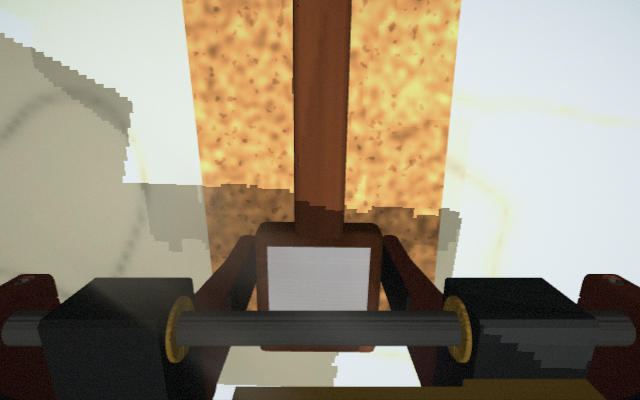

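View pics/s3.png

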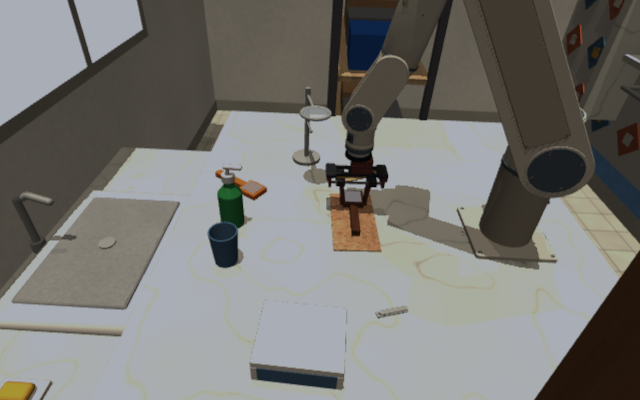

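The wrist and side views show the mirror centred along the mat, with the head at (318,295) in the wrist view and the handle's end well inside the mat. I'm lowering the last 5 mm.

Request:
{"op": "move_arm", "data": {
  "rows": [
    [0, 0, -2, 0, 1],
    [0, 0, -3.5, 0, 1],
    [0, 0, -4.5, 0, 1],
    [0, 0, -5.5, 0, 1],
    [0, 0, -5.5, 0, 1]
  ]
}}

```text
t: 8.52
ee_pos: [432.3, -89.4, 9.5]
orientation: [1.181, 1.227, -1.183]
ft_force: [-0.2, 0.7, -1.3]
width: 63.8
```

Request:
{"op": "move_arm", "data": {
  "rows": [
    [0, 0, -0.7, 0, 1],
    [0, 0, -1.2, 0, 1],
    [0, 0, -1.2, 0, 1]
  ]
}}

```text
t: 8.9
ee_pos: [432.4, -89.5, 9.3]
orientation: [1.182, 1.226, -1.183]
ft_force: [-4.5, 1.3, 17.7]
width: 63.9
```

Contact is felt, so I'm releasing it, then rising 70 mm and moving back over the handle.

Request:
{"op": "move_arm", "data": {
  "rows": [
    [0, 0, 0.5, 0, 1],
    [0, 0, 0.5, 0, 0.2],
    [0, 0, 0.5, 0, -0.4],
    [0, 0, 0.5, 0, -1],
    [0, 0, 0.5, 0, -1],
    [0, 0, 0.5, 0, -1],
    [0, 0, 0.5, 0, -1],
    [0, 0, 10, 0, -1],
    [0, 0, 30, 0, -1],
    [0, 0, 60, 0, -1],
    [0, 0, 100, 0, -1],
    [0, 0, 100, 0, -1]
  ]
}}

```text
t: 10.4
ee_pos: [434.4, -89.9, 112.2]
orientation: [1.183, 1.221, -1.179]
ft_force: [0.0, -0.2, -0.0]
width: 88.0
```

```bash
python3 - <<'E'
from h import *
o=ctrl.get_obs(); print(o["ee_pos"],o["ft_force"],o["width"],o["t"])
w=get_image("wrist")
cv2.imwrite("pics/w4.png",w)
E
```

```text
[434.35416199 -89.89976483 112.17469809] [ 0.03534997 -0.24448993 -0.01087568] 87.9613035300422 10.4
```

View pics/w4.png

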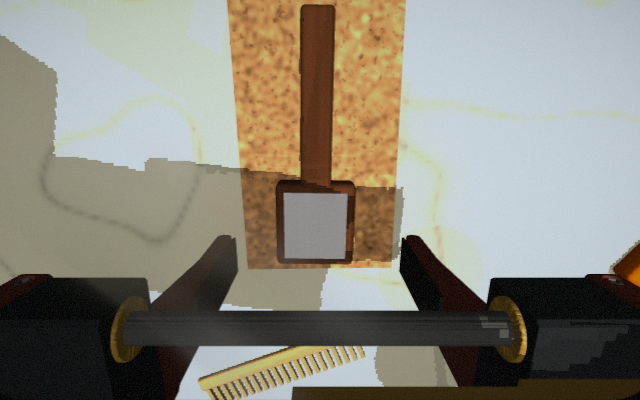

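```bash
python3 - <<'E'
from h import *
np.set_printoptions(precision=1,suppress=True)
o=ctrl.get_obs()
for n,u,v in [("hTL",277,181),("hTR",354,181),("hBR",354,263),("hBL",277,263),("eL",301,5),("eR",334,5),("nL",301,180),("nR",331,180)]: print(n,ray("wrist",u,v,24,o))
for u,v in [(245,269),(393,267)]: print("mat",ray("wrist",u,v,4,o))
E
```

```text
hTL [401.1 -69.4  24. ]
hTR [460.7 -67.3  24. ]
hBR [ 465.3 -137.    24. ]
hBL [ 401.2 -139.2   24. ]
eL [417.1  52.3  24. ]
eR [439.3  53.1  24. ]
nL [419.7 -68.   24. ]
nR [442.9 -67.2  24. ]
mat [ 369.9 -156.3    4. ]
mat [ 503.7 -149.6    4. ]
```

The mirror lies flat on the mat: head centre about (432,-103), handle end about (428,53), aligned with the mat. Next I grip the handle about 100 mm from the head centre.

Request:
{"op": "move_arm", "data": {
  "rows": [
    [-2, 25, 0, 0, -1],
    [-4, 55, 0, 0, -1],
    [-5, 80, -10, 0, -1],
    [-5, 86, -30, 0, -1],
    [-5, 86, -55, 0, -1],
    [-5, 86, -80, 0, -1],
    [-5, 86, -95, 0, -1],
    [-5, 86, -102, 0, -1],
    [-5, 86, -105, 0, -1],
    [-5, 86, -105, 0, -1]
  ]
}}

```text
t: 11.7
ee_pos: [428.5, -3.7, 6.0]
orientation: [1.183, 1.223, -1.18]
ft_force: [0.8, 0.6, 0.5]
width: 87.5
```

```bash
python3 - <<'E'
from h import *
o=ctrl.get_obs(); print(o["ee_pos"],o["ft_force"],o["width"],o["t"])
cv2.imwrite("pics/w5.png",get_image("wrist"))
E
```

```text
[428.53542294  -3.70285765   6.02674396] [0.82747121 0.55323612 0.46534093] 87.51584703402952 11.7
```

View pics/w5.png

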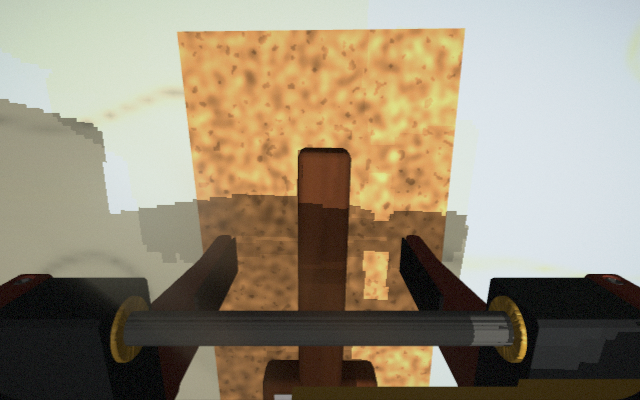

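The handle at (324,250) lies between the open fingers at (235,240) and (402,240), and its end at (325,150) is clear. I'm gripping it.

Request:
{"op": "move_arm", "data": {
  "rows": [
    [1, 0, 1, 0, -1],
    [1.5, 0, 1, 0, 0],
    [1.5, 0, 1, 0, 1],
    [1.5, 0, 1, 0, 1],
    [1.5, 0, 1, 0, 1],
    [1.5, 0, 1, 0, 1],
    [1.5, 0, 1, 0, 1],
    [1.5, 0, 1, 0, 1]
  ]
}}

```text
t: 12.75
ee_pos: [430.1, -3.7, 7.2]
orientation: [1.183, 1.223, -1.18]
ft_force: [1.4, -0.5, 0.5]
width: 23.9
```

Request:
{"op": "move_arm", "data": {
  "rows": [
    [0, 0, 3, 0, 1],
    [0, 0, 8, 0, 1],
    [0, 0, 16, 0, 1],
    [0, 0, 26, 0, 1],
    [0, 0, 38, 0, 1],
    [0, 0, 50, 0, 1],
    [0, 0, 60, 0, 1],
    [0, 0, 66, 0, 1],
    [0, 0, 66, 0, 1]
  ]
}}

```text
t: 13.88
ee_pos: [430.4, -3.7, 73.6]
orientation: [1.183, 1.222, -1.179]
ft_force: [0.5, 0.5, -1.9]
width: 23.5
```

```bash
python3 - <<'E'
from h import *
o=ctrl.get_obs(); print(o["ee_pos"],o["ft_force"],o["moment"],o["width"],o["t"])
s=get_image("side");crop("pics/s6.png",s,280,100,160,120,5)
cv2.imwrite("pics/w6.png",get_image("wrist"))
E
```

```text
[430.40585734  -3.69961698  73.61825784] [ 0.53312488  0.47524625 -1.92462683] [0.03461172 0.01926889 0.02458896] 23.545817892755153 13.875
```

View pics/s6.png

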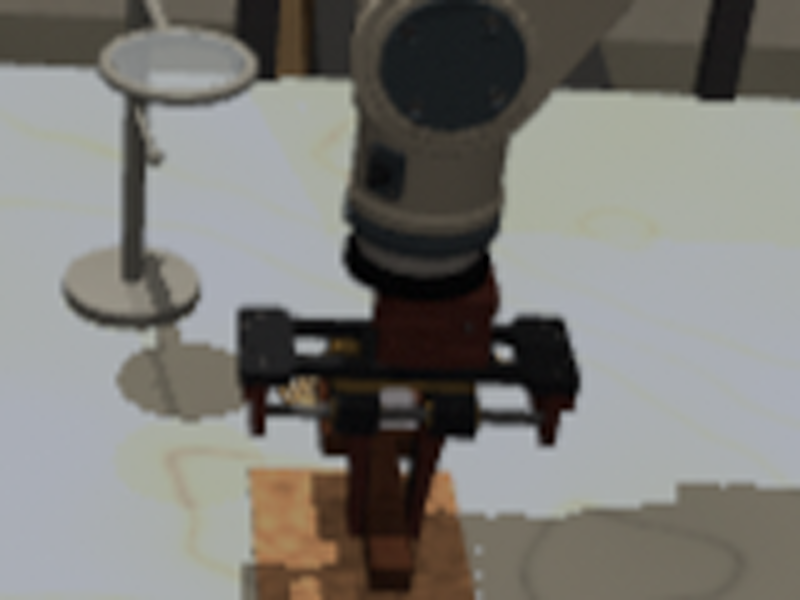

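View pics/w6.png

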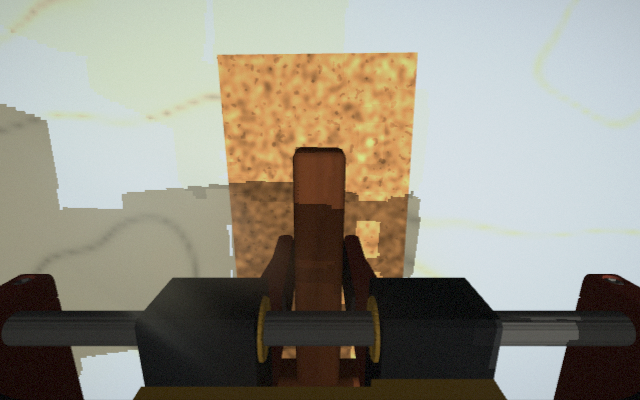

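The mirror is level in the grip: the handle end stays at (320,150), and the opening is 23.5 mm. I'm raising it and approaching the lens, stopping 30 mm short to check.

Request:
{"op": "move_arm", "data": {
  "rows": [
    [4, 0, 6, 0, 1],
    [14, 0, 16, 0, 1],
    [28, -4, 28, 0, 1],
    [43, -12, 40, 0, 1],
    [58, -22, 50, 0, 1],
    [73, -34, 57, 0, 1],
    [88, -48, 59.5, 0, 1],
    [101, -62, 59.5, 0, 1],
    [113, -76, 59.5, 0, 1],
    [122, -88, 59.5, 0, 1],
    [127, -96, 59.5, 0, 1],
    [127, -98, 59.5, 0, 1]
  ]
}}

```text
t: 15.48
ee_pos: [557.0, -102.2, 132.3]
orientation: [1.183, 1.223, -1.181]
ft_force: [0.1, 0.3, -1.9]
width: 23.6
```

```bash
python3 - <<'E'
from h import *
o=ctrl.get_obs(); print(o["ee_pos"],o["ft_force"],o["moment"],o["width"],o["t"])
s=get_image("side");crop("pics/s7.png",s,270,70,150,110,5.3)
s=get_image("top");crop("pics/t7.png",s,340,130,180,120,4.4)
E
```

```text
[ 556.98472705 -102.16903875  132.319589  ] [ 0.0690704   0.33493204 -1.88559153] [0.04589967 0.09652573 0.03805629] 23.582950278044187 15.475
```

View pics/s7.png

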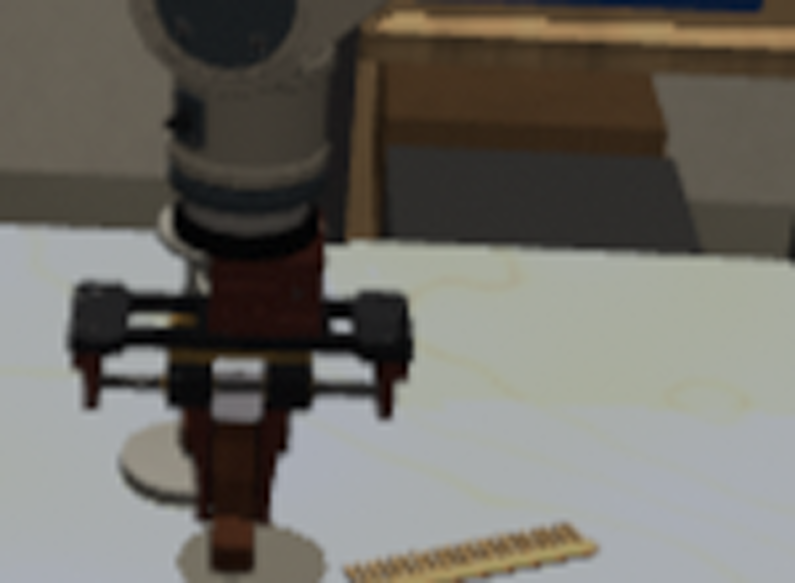

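View pics/t7.png

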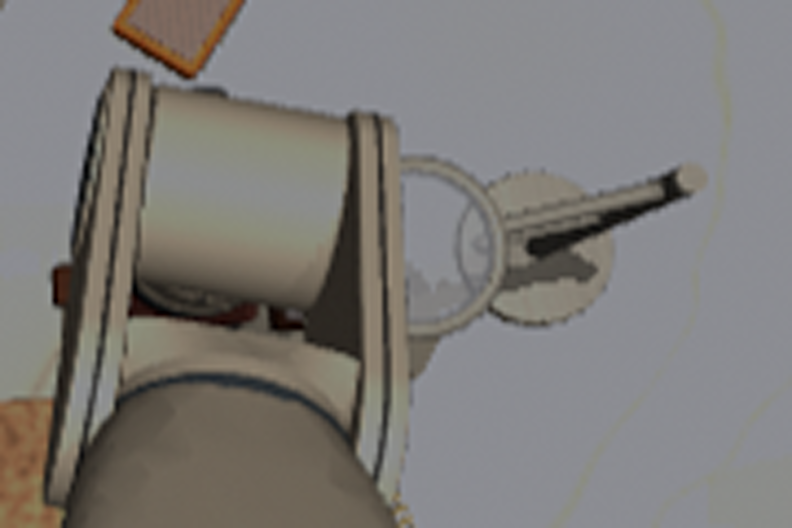

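```bash
python3 - <<'E'
from h import *
for z in (132,213,240,260,280,300,340,380,420):
  p=proj("side",np.array([557,-102,z])); print(z,(p-[270,70])*5.3)
E
```

```text
132 [231.73360343 510.82417725]
213 [236.82582566 381.99009202]
240 [238.61991489 336.59933035]
260 [239.98216253 302.13423428]
280 [241.37376711 266.92640258]
300 [242.79568795 230.95156435]
340 [245.73452932 156.5983797 ]
380 [248.8072498   78.85803082]
420 [252.02321093  -2.50633084]
```

The side view shows the gripper body between about z 213 and 300, with the lens ring still clear behind it. The wider wrist housing, in the top view at (240,190), is above z 350, so it clears the lens and the post. I'm advancing the last 29 mm.

Request:
{"op": "move_arm", "data": {
  "rows": [
    [0.5, -4, 1, 0, 1],
    [0.5, -9, 1, 0, 1],
    [0.5, -14, 1, 0, 1],
    [0.5, -19, 1, 0, 1],
    [0.5, -23, 1, 0, 1],
    [0.5, -26, 1, 0, 1],
    [0.5, -28, 1, 0, 1],
    [0.5, -29, 1, 0, 1],
    [0.5, -29, 1, 0, 1]
  ]
}}

```text
t: 16.7
ee_pos: [557.0, -130.7, 133.3]
orientation: [1.183, 1.223, -1.181]
ft_force: [-0.2, -0.2, -2.3]
width: 23.9
```

```bash
python3 - <<'E'
from h import *
o=ctrl.get_obs(); print(o["ee_pos"],o["ft_force"],o["moment"],o["width"],o["t"])
s=get_image("side");crop("pics/s8.png",s,270,70,150,110,5.3)
s=get_image("top");crop("pics/t8.png",s,340,130,180,120,4.4)
cv2.imwrite("pics/w8.png",get_image("wrist"))
E
```

```text
[ 556.97683678 -130.65882912  133.34669658] [-0.16047074 -0.22142226 -2.26466909] [ 0.06865428  0.0769082  -0.033871  ] 23.900549474529655 16.7
```

View pics/t8.png

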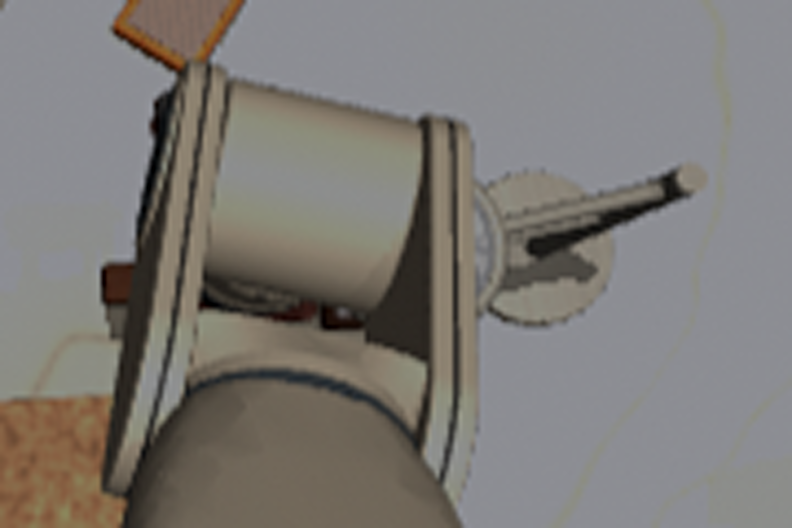

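View pics/s8.png

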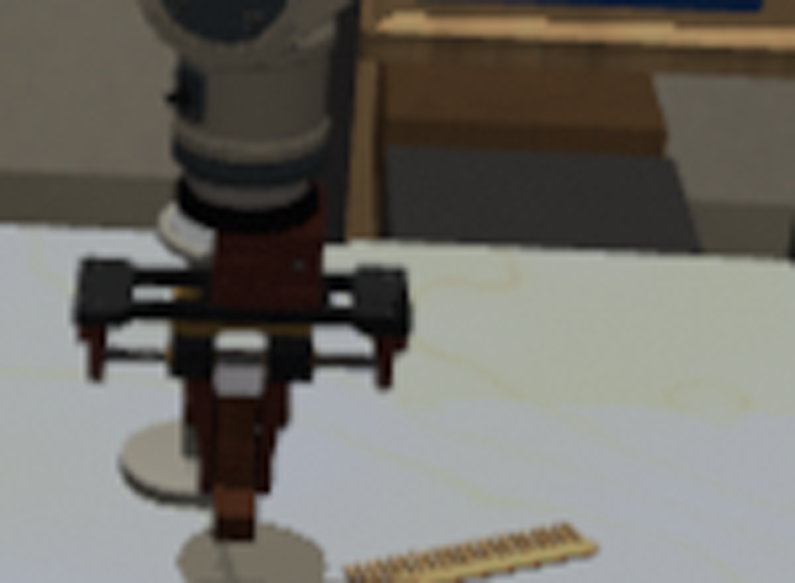

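View pics/w8.png

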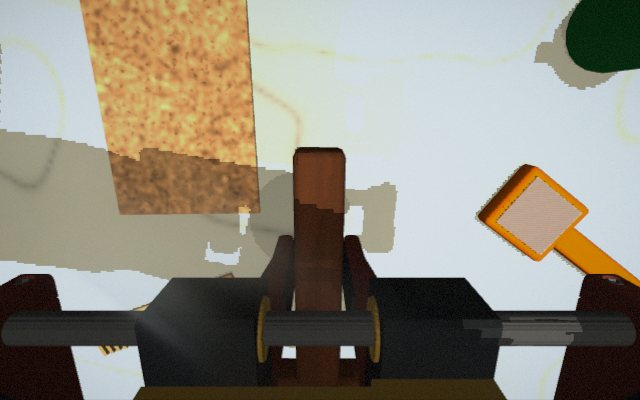

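```bash
python3 - <<'E'
from h import *
np.set_printoptions(precision=1,suppress=True)
o=ctrl.get_obs()
print("end wrist",ray("wrist",294,150,150.1,o),ray("wrist",345,150,150.1,o))
q=lambda u,v,z:ray("side",270+(u+.5)/5.3-.5,70+(v+.5)/5.3-.5,z)
print("end side top L/R",q(217,486,150),q(255,487,150),"bottom",q(217,537,130),q(255,538,130))
for g in (95,100,105): print((proj("side",np.array([557+.04*g,-130.7-g,150]))-[270,70])*5.3)
E
```

```text
end wrist [544.4 -73.1 150.1] [566.9 -72.3 150.1]
end side top L/R [ 566.8 -100.3  150. ] [ 545.9 -101.2  150. ] bottom [565.3 -79.7 130. ] [544.5 -80.6 130. ]
[234.7 374.5]
[234.7 370.5]
[234.7 366.5]
```

```bash
python3 - <<'E'
from h import *
s=get_image("side");crop("pics/s9.png",cv2.convertScaleAbs(s,alpha=2),295,130,40,50,12)
o=ctrl.get_obs();y=-72.7
for z in (130,135,150,155): print(z,(proj("side",np.array([556,y,z]))-[295,130]+.5)*12)
print("expected glass front edge/handle neck", (proj("side",np.array([560,-196,150.]))-[295,130]+.5)*12,(proj("side",np.array([560,-196,140.]))-[295,130]+.5)*12)
E
```

```text
130 [229.65995296 514.68802537]
135 [230.35517146 497.21691196]
150 [232.46225814 444.26499809]
155 [233.17185608 426.43252375]
expected glass front edge/handle neck [236.02773168 189.45317191] [234.71352678 223.25762718]
```

View pics/s9.png

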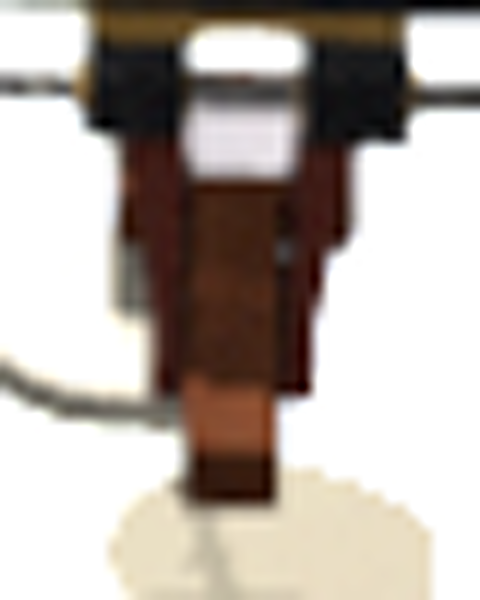

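Enlarged, the side view shows the handle's end face at rows 452–502, where a level mirror predicts 444–514. The near edge of the glass at row 178 also fits. So the mirror is level, and its glass is at about (561,-232,150) against the viewing point (561,-230,150). I'm holding still.

Request:
{"op": "move_arm", "data": {
  "rows": [
    [0, 1, 0, 0, 1],
    [0, 1, 0, 0, 1],
    [0, 1, 0, 0, 1],
    [0, 1, 0, 0, 1],
    [0, 1, 0, 0, 1],
    [0, 1, 0, 0, 1],
    [0, 1, 0, 0, 1],
    [0, 1, 0, 0, 1],
    [0, 1, 0, 0, 1],
    [0, 1, 0, 0, 1],
    [0, 1, 0, 0, 1],
    [0, 1, 0, 0, 1]
  ]
}}

```text
t: 18.4
ee_pos: [557.0, -129.6, 133.3]
orientation: [1.183, 1.224, -1.181]
ft_force: [0.1, 0.4, -2.1]
width: 23.7
```

Request:
{"op": "move_arm", "data": {
  "rows": [
    [0, 0, 0, 0, 1],
    [0, 0, 0, 0, 1],
    [0, 0, 0, 0, 1],
    [0, 0, 0, 0, 1],
    [0, 0, 0, 0, 1],
    [0, 0, 0, 0, 1],
    [0, 0, 0, 0, 1],
    [0, 0, 0, 0, 1]
  ]
}}

```text
t: 19.4
ee_pos: [557.0, -129.6, 133.4]
orientation: [1.183, 1.223, -1.181]
ft_force: [0.3, 0.4, -1.5]
width: 23.6
```

It has been held for about 2.7 s. I'm going back out along +y, then over the mat.

Request:
{"op": "move_arm", "data": {
  "rows": [
    [0, 4, 0, 0, 1],
    [0, 12, 0, 0, 1],
    [0, 24, 0, 0, 1],
    [-6, 38, 0, 0, 1],
    [-18, 54, 0, 0, 1],
    [-34, 70, 0, 0, 1],
    [-54, 86, -4, 0, 1],
    [-74, 100, -12, 0, 1],
    [-94, 112, -24, 0, 1],
    [-112, 121, -38, 0, 1],
    [-124, 126, -50, 0, 1],
    [-127, 126, -58, 0, 1]
  ]
}}

```text
t: 20.9
ee_pos: [428.4, -2.8, 75.1]
orientation: [1.181, 1.225, -1.181]
ft_force: [-0.4, -0.2, -1.4]
width: 23.9
```

Request:
{"op": "move_arm", "data": {
  "rows": [
    [0, 0, -8, 0, 1],
    [0, 0, -20, 0, 1],
    [0, 0, -32, 0, 1],
    [0, 0, -44, 0, 1],
    [0, 0, -52, 0, 1],
    [0, 0, -57, 0, 1],
    [0, 0, -60, 0, 1],
    [0, 0, -60, 0, 1]
  ]
}}

```text
t: 21.9
ee_pos: [428.4, -2.8, 15.0]
orientation: [1.181, 1.225, -1.181]
ft_force: [-0.1, 0.8, -2.1]
width: 23.7
```

Request:
{"op": "move_arm", "data": {
  "rows": [
    [0, 0, -2, 0, 1],
    [0, 0, -4, 0, 1],
    [0, 0, -5.5, 0, 1],
    [0, 0, -6.5, 0, 1],
    [0, 0, -7, 0, 1],
    [0, 0, -7, 0, 1]
  ]
}}

```text
t: 22.65
ee_pos: [428.3, -2.8, 8.0]
orientation: [1.181, 1.225, -1.181]
ft_force: [-0.2, 0.1, -1.4]
width: 23.8
```

Request:
{"op": "move_arm", "data": {
  "rows": [
    [0, 0, -0.5, 0, 1],
    [0, 0, -0.9, 0, 1],
    [0, 0, -0.9, 0, 1]
  ]
}}

```text
t: 23.02
ee_pos: [428.4, -2.8, 7.2]
orientation: [1.181, 1.225, -1.181]
ft_force: [0.1, 0.3, 1.2]
width: 23.8
```

Touching lightly at the height it was picked up from. I'm releasing and retreating upward.

Request:
{"op": "move_arm", "data": {
  "rows": [
    [0, 0, 0, 0, 1],
    [0, 0, 0, 0, 0.6],
    [0, 0, 0, 0, 0.2],
    [0, 0, 0, 0, -0.4],
    [0, 0, 0, 0, -1],
    [0, 0, 0, 0, -1],
    [0, 0, 0, 0, -1],
    [0, 0, 12, 0, -1],
    [0, 0, 40, 0, -1],
    [0, 0, 80, 0, -1],
    [0, 0, 130, 0, -1],
    [0, 0, 150, 0, -1]
  ]
}}

```text
t: 24.52
ee_pos: [429.6, -2.8, 160.5]
orientation: [1.183, 1.221, -1.177]
ft_force: [-0.7, 0.6, -1.1]
width: 88.2
```

Request:
{"op": "move_arm", "data": {
  "rows": [
    [0, 30, 10, 0, -1],
    [0, 70, 20, 0, -1],
    [0, 120, 30, 0, -1],
    [0, 170, 30, 0, -1],
    [0, 220, 30, 0, -1],
    [0, 250, 30, 0, -1],
    [0, 250, 30, 0, -1],
    [0, 250, 30, 0, -1]
  ]
}}

```text
t: 25.52
ee_pos: [429.1, 246.4, 190.7]
orientation: [1.183, 1.221, -1.178]
ft_force: [-0.6, -0.4, 1.0]
width: 87.9
```

```bash
python3 - <<'E'
from h import *
o=ctrl.get_obs(); print(o["ee_pos"],o["ft_force"],o["t"])
cv2.imwrite("pics/tA.png",get_image("top"));cv2.imwrite("pics/sA.png",get_image("side"))
E
```

```text
[429.10414316 246.38888429 190.70129949] [-0.6088778  -0.40254861  1.01102583] 25.525
```

View pics/tA.png

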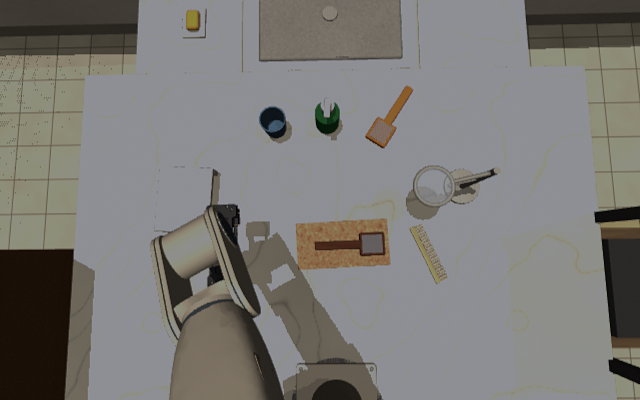

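View pics/sA.png

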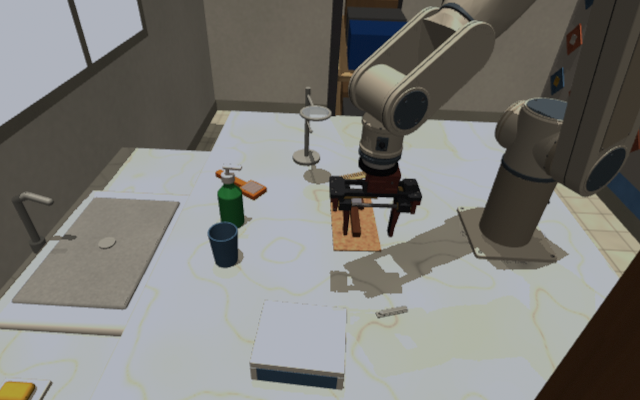

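The top view shows the mirror flat and glass up on the mat, with its head at (372,244) and handle end at (316,246), both inside it. The cup, bottle and comb are at their starting pixels in both views, and the clipper is at its starting pixel (392,311) in the side view. I'm handing in.

```bash
python3 - <<'E'
from workcell import ctrl
print(ctrl.close_job())
E
```

```text
the job is handed in; nothing more can be done
None
```

The job is done and handed in at about 25.5 s of the 69 s allowed; the hand-in reports no verdict.

- **Draw out and lay down:** I gripped the dark mirror by its head, drew it straight out from under the ledge, laid it glass up on the mat and let go. Setting it down the first time touched the mat with about 18 N at the wrist.
- **Hold under the lens:** I took it again by the handle, about 100 mm from the head centre. I held it under the lens for about 2.7 s, with the glass at about (561, -232, 150) against a viewing point of (561, -230, 150), and moved it 1 mm back towards that point at the start of the hold. The side view showed it level.
- **Lay back:** I set it back on the mat with about 1 N of contact, let go and moved clear.

**Last checks:**
- The top view shows the head and the handle end both well inside the mat, with the glass up.
- The cup, bottle and comb are where they started in both views. The clipper was hidden in the last top view, so only the side view confirms it.
- No wrist reading near the magnifier pointed to a bump.
- The top and wrist cameras differed by about 4 mm in y early on, which is well within the margins used.

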